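# Free the press-fit cover of a sample grinder's burr case with a wedge

### The arm

A 6-joint arm with a two-finger parallel gripper is mounted at the origin on the work surface. World frame = base frame: x ahead of the robot, y to its left, z up, the work surface at z = 0. Lengths are in m, angles in rad, forces in N, time in s.
With the tool pointing down it reaches from about 0.3 to 0.825 m from the base axis. Payload 5.4 kg.
Tool frame: the origin (TCP) lies at the very end of the fingers, on their centre line; the grasp point (between the pads) lies 19 mm behind it; z points along the fingers, y is the line along which they close (so a half turn about z gives the same grasp; the last joint's range is limited). The gripper opens to 92 mm and grips with 3 to 60 N. Pads are 20 mm wide; open, the fingers measure 128 mm over their backs; the gripper's body (75 mm by 189 mm) begins 69 mm behind the grasp point.
Start: joints at [0.898, 0.158, 1.597, -0, 1.386, -0.21], TCP at [0.257, 0.514, 0.215] pointing down, gripper open.
Joint ranges: [-2.91, 2.91], [-0.94, 2.29], [0.18, 2.7], [-1.29, 4.43], [0.17, 2.64], [-3, 3]. Speed limits (rad/s): [2.57, 2.57, 3.14, 3.14, 3.14, 3.14].

### API

Orientations are given as a rotation vector (axis times angle).
In Python, from workcell import bot gives the robot as it stands. Calls block until the motion is done:
- bot.goto(position, orientation): joint-space move of the TCP to a pose.
- bot.line_to(position, rot=None, max_speed=0.15): straight line of the TCP; rot=None keeps the orientation; max_speed is the mean speed in m/s.
- bot.set_joints(angles): joint-space move.
- bot.set_gripper(opening, newtons=None): opening from 0.0 (shut) to 1.0 (fully open); newtons is the grip in N (None keeps the last); returns when the fingers have stopped.
- bot.hold(seconds).
- bot.inverse_kinematics(position, orientation): joint angles nearest the present ones, or None.
- bot.read_camera(name): name is "scene" or "top" or "wrist"; returns a dict with "pixels" (480x640x3 uint8, blue, green, red), "fx", "fy", "cx", "cy" (pixels), "R" (3x3) and "t" (3): a world point X has camera coordinates R X + t. Camera axes: x right, y down, z forward; pixel columns grow to the right and rows downward; lengths in m; the calibration is good to about 2 mm. The wrist camera is an equidistant fisheye: a pixel r from the principal point sees the ray r / f radians off the axis. A picture is of the moment at which its call begins. There is no depth.
A pose or a line that the arm cannot do raises bot.MotionError and nothing moves.
- bot.job_done(): hands the job in; it is judged then, once.
Readings, each from a call of its own:
- bot.current_clock(): time.
- bot.current_joints(): joint angles.
- bot.current_joint_vel(): joint speeds.
- bot.current_effort(): joint torques, N m.
- bot.current_ee_pos(): TCP position.
- bot.current_tool_rot(): TCP orientation.
- bot.current_contact_force(): force on the tool from outside, world axes, zero at the start.
- bot.current_ft_torque(): the same for the moment, N m.
- bot.current_opening(): opening from 0.0 (shut) to 1.0 (fully open).
- bot.current_grip_force(): force on a finger pad.
Only numpy, scipy, OpenCV 4.12 (cv2) and the standard library are available. Lean on these libraries where they do the work, as an engineer would, in place of code of your own. Each camera call takes 0.05 s, during which the arm holds its last target. There are 200 camera calls.

### The job

Pick up the double-ended wedge and free the press-fit cover of the burr case: work the wedge into the seam under the cover's two lugs from alternate sides until both lugs stand about 6 mm above where a fully seated cover holds them, and the cover is level. Never let one lug get more than 4 mm ahead of the other, do not force the wedge (keep under 25 N) and touch the cover with nothing but the wedge. Then lay the wedge back down flat on its green mat, leaving everything else where it stands.

Things in the scene. Friction and masses are not known exactly. Their poses are not given: they have to be found in the camera images.
- case: Burr case of a sample grinder, fixed to the bench: round dark grey base 140 mm across. Origin at the centre of its underside, z up. Its flat top, the ledge, is 55 mm above the origin; along its +y (left) and -y (right) it runs out on tongues 44 mm wide, ending 82 mm from the axis. Inside the seam a round spigot of radius 28 mm is a dead stop, 34 mm in from a lug's outer edge. A chute points to -x.
- spigot: The case's inner steel spigot, 56 mm across, hidden under the cover and carrying it; fixed to the case, with the same origin and axes as the case.
- cover: Press-fit aluminium cover on the case: disc 110 mm across, 22 mm thick, on it a blue collar 60 mm across, 16 mm high, and two lugs, 36 mm wide, 9 mm thick, reaching 62 mm from the axis along the case's +y and -y, over the tongues. Fully seated, its underside is 3.5 mm above the ledge: that slit is the seam. Origin = point lug_left.
- lug_left (a point): Middle of the lower outer edge of the +y lug, 62 mm from the case's axis, 58.5 mm above its origin when fully seated; at the start it may be up to 1.2 mm higher. z = the cover's axis. A lug rises under about 11 N of lift at this edge, while the other lug's edge keeps its height (the cover pivots there), and stays where it is left. It can rise 11 mm at most.
- lug_right (a point): The same on the -y lug: middle of its lower outer edge, 62 mm from the axis, 58.5 mm above the case's origin when fully seated, up to 1.2 mm higher at the start. Behaves alike.
- wedge: Loose double-ended plastic wedge, 158 mm long along its x, 90 g. Origin at the centre of its underside, which is flat over the whole length. Orange handle in the middle, 70 x 24 x 30 mm (x, y, z), to be gripped across the 24 mm; at each end a slippery yellow blade, 44 mm long, 20 mm wide, its top rising from 2 mm at the tip by 0.3 mm per mm (15 mm at the handle).
- tip_a (a point): Tip of the blade at the wedge's +x end, on the underside, 79 mm from the origin. With the underside sliding on the ledge, the blade meets a seated lug when the tip is 5 mm in past the lug's outer edge (9 mm if it starts 1.2 mm higher), then lifts it 0.3 mm per mm; the push takes about 10 to 20 N. Contacts give by some 0.4 mm in all.
- tip_b (a point): Tip of the blade at the wedge's -x end, on the underside, 79 mm from the origin; both blades are alike.
- mat: The green mat on which the wedge lies at the start, fixed to the bench, 220 x 130 x 4 mm (x, y, z); origin at the centre of its underside. The wedge lies on it roughly along its x. It is on the left or the right of the case.
- bean_tray: Bystander: loose blue tray of beans, about 120 mm square and 30 mm high, on the side of the case where the mat is not.
- glass0: Bystander: drinking glass 76 mm across, 85 mm high, beyond the case.
- glass1: Bystander: drinking glass like the other, beyond the case.
- glass2: Bystander: drinking glass like the other, beyond the case.
- jar: Bystander: amber jar 68 mm across, 90 mm high, beyond the case.
- timer: Bystander: white kitchen timer 62 mm high.
- spoon: Bystander: cupping spoon lying on the bench.
There are look-alikes about, which are no part of the job. Of the things that look like the wedge, the middle-sized one is meant.

How it is judged:
On the way, in this order (a step that is already met when the one before it is completed fails the run):
1. one lug has been raised by more than 2.5 mm over its seated height (z of any of lug_left, lug_right in the frame of case above 0.061 m), for 0.2 s.
2. both lugs are up by more than 2.5 mm (z of each of lug_left, lug_right in the frame of case above 0.061 m), for 0.2 s.
3. both lugs are up by more than 5 mm and within 2.5 mm of each other (z of each of lug_left, lug_right in the frame of case above 0.0635 m and angle between lug_left's own z axis and vertical below 0.0202 rad), for 0.2 s.
At the end, for the whole second after the job is handed in: Both lugs stand 5 to 9 mm above their seated height and within 2.5 mm of each other; the wedge lies flat and at rest on the mat, its middle within 80 mm (along the mat) and 50 mm (across it) of the mat's centre, released (all of step 3 and z of each of lug_left, lug_right in the frame of case below 0.0675 m and x of wedge in the frame of mat between -0.08 and 0.08 m and y of wedge in the frame of mat between -0.05 and 0.05 m and z of wedge in the frame of mat below 0.008 m and angle between wedge's own z axis and vertical below 0.08 rad and linear speed of wedge below 0.02 m/s); the robot touches nothing.
It fails at once if one lug is more than 4 mm ahead of the other (cover cocked) (angle between lug_left's own z axis and vertical above 0.0323 rad).
It fails at once if the wedge is forced against the cover or the spigot under it (over 35 N) (contact force between wedge and spigot above 35 N).
It fails at once if the wedge is forced against the case's ledge (over 45 N) (contact force between wedge and case above 45 N).
It fails at once if the fingers or the arm touch the cover (contact force between any of the fingers, the arm and cover above 2 N).
It fails at once if a bystander is disturbed (moved over 15 mm) (distance of any of bean_tray, glass0, glass1, glass2, jar, timer, spoon from where it was at the start of the episode above 0.015 m).
It also fails if it takes over 72 s, if anything falls off the work surface, if the arm or the gripper's body presses on something with over 40 N, if the wrist force passes 120 N, or if a joint passes its speed limit or range.

## Working session

There is one attempt and no reset: what is moved stays moved. The work goes in short steps, each a Python script; the robot and the scene stay as the last script left them, time stands still between calls to the robot, and variables do not carry over. Pictures are saved under pics/ and viewed, at most 10 in all, crops included, and the job is handed in when it is done.

```bash
ls; mkdir -p pics; python3 - <<'E'
from workcell import bot
import cv2,numpy as np
for n in("scene","top"):
    c=bot.read_camera(n);cv2.imwrite(f"pics/{n}0.png",c["pixels"])
    print(n,c["fx"],c["fy"],c["cx"],c["cy"],np.round(c["R"],4).tolist(),np.round(c["t"],4).tolist())
print(bot.current_clock(),bot.current_tool_rot())
E
```

```text
pics
scene 484.91837980427874 484.91837980427874 318.6446228596121 234.70602198089566 [[-0.1227, 0.9923, 0.0152], [0.8451, 0.1125, -0.5227], [-0.5204, -0.0513, -0.8524]] [0.0598, -0.3577, 1.3865]
top 543.3971695510769 543.3971695510769 326.527002246426 238.1016953130062 [[-0.0182, -0.9998, 0.0004], [-0.9922, 0.018, -0.1232], [0.1232, -0.0027, -0.9924]] [0.0146, 0.4744, 1.1378]
0.1 [-7.20299342e-01 -3.05717993e+00  2.32030799e-03]
```

View pics/top0.png

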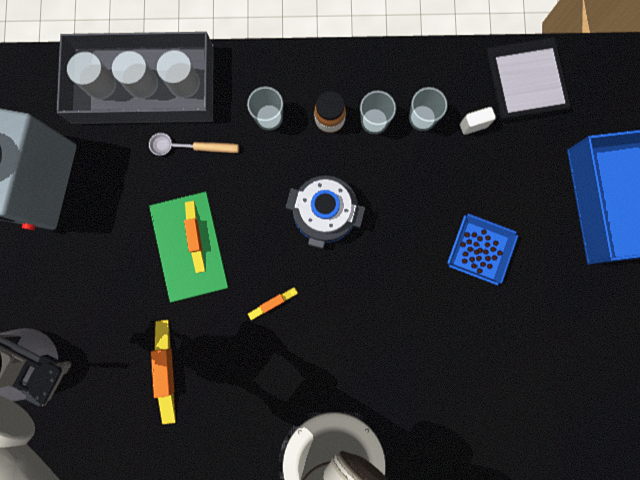

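View pics/scene0.png

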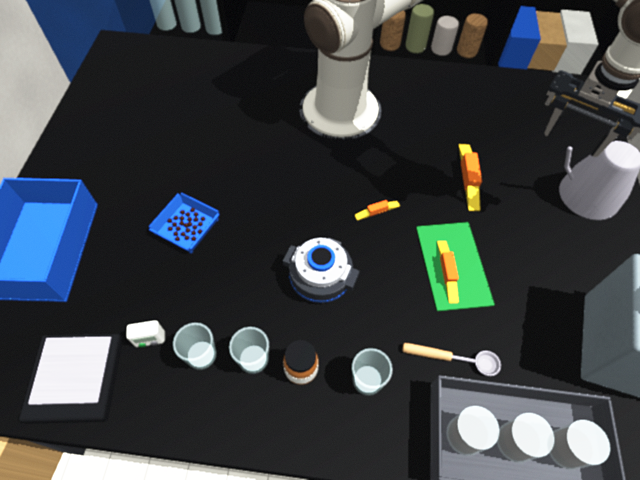

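The top view shows three wedges. The middle-sized one is on the green mat, centred near (194,237). The case is at (325,205), with lugs at (292,198) and (360,215) and its chute toward the robot at (316,243). The tray is on the right. Next I'll get a coarse localisation and then take wrist views.

```bash
cat > h.py <<'E'
from workcell import bot
import cv2,numpy as np
from scipy.spatial.transform import Rotation as Ro
def ray(c,u,v,fish=False):
    x,y=(u-c["cx"])/c["fx"],(v-c["cy"])/c["fy"]
    if fish:
        r=np.hypot(x,y); d=np.array([x/r*np.sin(r),y/r*np.sin(r),np.cos(r)]) if r>1e-9 else np.array([0,0,1.])
    else: d=np.array([x,y,1.])
    R=np.array(c["R"]);return -R.T@np.array(c["t"]),R.T@d
def at_z(c,uv,z,fish=False):
    o,d=ray(c,*uv,fish);return (o+d*(z-o[2])/d[2])[:2]
def proj(c,X,fish=False):
    p=np.array(c["R"])@np.asarray(X)+np.array(c["t"])
    if fish:
        q=np.hypot(p[0],p[1]);k=np.arctan2(q,p[2])/q
        return c["cx"]+c["fx"]*p[0]*k,c["cy"]+c["fy"]*p[1]*k
    return c["cx"]+c["fx"]*p[0]/p[2],c["cy"]+c["fy"]*p[1]/p[2]
def down(a):
    "tool pointing down, tool y (closing axis) at world angle a"
    y=np.array([np.cos(a),np.sin(a),0]);z=np.array([0,0,-1.])
    return Ro.from_matrix(np.c_[np.cross(y,z),y,z]).as_rotvec()
def mask(img,col):
    h=cv2.cvtColor(img,cv2.COLOR_BGR2HSV)
    lo,hi={"orange":((6,150,90),(17,255,255)),"yellow":((22,150,90),(34,255,255)),"green":((50,120,60),(75,255,255)),"blue":((100,120,60),(125,255,255))}[col]
    return cv2.inRange(h,lo,hi)
def blobs(m,mn=30):
    n,_,s,c=cv2.connectedComponentsWithStats(m)
    return [(int(s[i,4]),np.round(c[i],1).tolist()) for i in range(1,n) if s[i,4]>=mn]
E
python3 - <<'E'
from h import *
for n in("top","scene"):
    c=bot.read_camera(n)
    for col,z in(("orange",.034),("yellow",.014),("green",.004),("blue",.0965)):
        for s,uv in blobs(mask(c["pixels"],col)): print(n,col,s,uv,at_z(c,uv,z).round(4))
    pts={"top":[(292,198),(360,215),(316,243)],"scene":[(291,255),(350,275)]}[n]
    for p in pts: print(p,at_z(c,p,.067).round(3))
print(Ro.from_rotvec(bot.current_tool_rot()).as_matrix().round(2))
E
```

```text
top orange 139 [328.2, 118.7] [ 0.7385 -0.0025]
top orange 414 [192.6, 234.9] [0.4861 0.2925]
top orange 228 [271.6, 303.1] [0.3381 0.1243]
top orange 950 [161.6, 372.7] [0.1988 0.3533]
top yellow 172 [190.1, 210.0] [0.5439 0.3036]
top yellow 207 [198.0, 261.2] [0.4311 0.285 ]
top yellow 125 [289.2, 293.4] [0.3582 0.0883]
top yellow 116 [254.8, 313.0] [0.3178 0.1623]
top yellow 410 [161.7, 334.9] [0.2752 0.3606]
top yellow 402 [166.6, 409.3] [0.1214 0.3473]
top green 5076 [186.8, 248.4] [0.4605 0.3122]
top blue 8106 [607.7, 194.4] [ 0.5458 -0.5701]
top blue 341 [325.1, 204.4] [0.5355 0.0078]
top blue 2987 [482.8, 248.7] [ 0.439  -0.3088]
(292, 198) [0.556 0.077]
(360, 215) [ 0.517 -0.065]
(316, 243) [0.46  0.028]
scene orange 409 [470.6, 173.0] [0.2122 0.3536]
scene orange 152 [377.7, 208.2] [0.352  0.1261]
scene orange 142 [445.5, 270.0] [0.4994 0.2865]
scene orange 179 [301.9, 370.1] [ 0.7618 -0.    ]
scene yellow 132 [464.3, 148.8] [0.1138 0.3464]
scene yellow 271 [473.3, 199.0] [0.278  0.3632]
scene yellow 87 [393.0, 204.4] [0.3214 0.1645]
scene yellow 114 [361.6, 214.5] [0.3617 0.0897]
scene yellow 128 [442.7, 247.0] [0.428  0.2856]
scene yellow 69 [449.4, 290.6] [0.5392 0.2993]
scene green 4078 [454.9, 265.5] [0.4681 0.3156]
scene blue 5152 [87.3, 24.2] [-0.1443 -0.7615]
scene blue 1722 [521.0, 39.7] [-0.2553  0.5003]
scene blue 10412 [42.2, 236.2] [ 0.5652 -0.5895]
scene blue 2318 [184.1, 220.9] [ 0.4869 -0.2997]
scene blue 334 [320.5, 259.0] [0.5423 0.0092]
scene blue 149 [321.5, 296.9] [0.6282 0.0217]
(291, 255) [ 0.525 -0.057]
(350, 275) [0.557 0.075]
[[-0.89  0.45 -0.  ]
 [ 0.45  0.89 -0.  ]
 [ 0.   -0.   -1.  ]]
```

```bash
python3 - <<'E'
from h import *
for a in (99.4,-80.6):
    q=bot.inverse_kinematics([.4875,.2943,.03],down(np.radians(a)));print(a,None if q is None else np.round(q,2))
for a in (164.6,-15.4):
  for p in ([.535+.04,.008+.155,.07],[.535-.04,.008-.155,.07]):
    q=bot.inverse_kinematics(p,down(np.radians(a)));print(a,None if q is None else np.round(q,2))
bot.goto([.4875,.2943,.2],down(np.radians(99.4)))
c=bot.read_camera("wrist");cv2.imwrite("pics/w1.png",c["pixels"])
print(bot.current_clock(),c["fx"],c["cx"],c["cy"])
for col,z in(("orange",.034),("yellow",.011),("green",.004),("blue",.0965)):
    for s,uv in blobs(mask(c["pixels"],col),100): print(col,s,uv,at_z(c,uv,z,True).round(4))
E
```

```text
99.4 [ 0.33  0.36  1.75 -0.    1.03 -1.4 ]
-80.6 [ 0.33  0.36  1.75 -0.    1.03  1.74]
164.6 [ 0.07  0.36  1.65 -0.    1.13 -2.8 ]
164.6 [-0.52  0.17  1.89 -0.    1.08  2.89]
-15.4 [ 0.07  0.36  1.65 -0.    1.13  0.34]
-15.4 [-0.52  0.17  1.89 -0.    1.08 -0.25]
1.4667 371.64829954431775 314.79520886198935 240.81323616549236
orange 391 [178.1, 55.7] [0.3476 0.1423]
orange 134 [308.2, 206.6] [0.4724 0.2867]
yellow 124 [403.8, 20.5] [0.2736 0.3487]
green 23353 [335.9, 190.4] [0.4567 0.3114]
blue 205 [101.6, 207.0] [0.4877 0.1144]
blue 1253 [27.6, 239.8] [0.5315 0.0234]
```

View pics/w1.png

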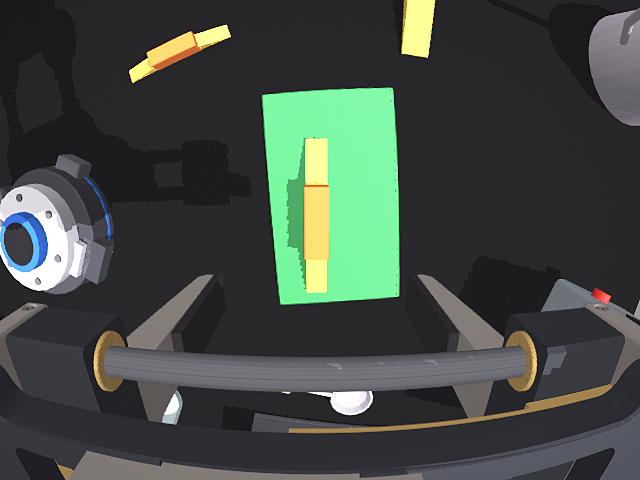

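The wrist view shows the wedge on the mat, with tips at (316,138) and (316,292) and its handle top running from x=304 to 329 and y=186 to 259. I'll get the exact coordinates, grasp it, and then look at the case from above.

```bash
python3 - <<'E'
from h import *
c=bot.read_camera("wrist")
a=[at_z(c,p,.034,True) for p in((304.5,187),(329,187),(304.5,259),(328.5,259))]
h=np.mean(a,0)
t=[at_z(c,p,.005,True) for p in((316.5,138),(316.5,292))];m=np.mean(t,0);d=t[1]-t[0]
print(np.round(a,4),h,t,m,np.degrees(np.arctan2(d[1],d[0])),np.hypot(*d))
mat=np.array([at_z(c,p,.004,True) for p in((263,94),(393,88),(399,297),(281,304))])
print(mat,mat.mean(0))
# is view of case worthwhile: wedge grasp
ang=np.arctan2(d[1],d[0]); p=(h+m)/2; 
np.savetxt("grasp.txt",[*p,ang])
bot.line_to([*p,.06],down(ang+np.pi/2))
bot.line_to([*p,.007],max_speed=.08)
bot.set_gripper(0,50)
print(bot.current_opening()*.092,bot.current_grip_force(),bot.current_contact_force(),bot.current_ee_pos(),bot.current_clock())
E
```

```text
[[0.455  0.2807]
 [0.4513 0.3026]
 [0.5224 0.2915]
 [0.5186 0.314 ]] [0.48681046 0.29720686] [array([0.40864887, 0.28411718]), array([0.5656008 , 0.31048304])] [0.48712483 0.29730011] 9.53590183474911 0.15915107262860345
[[0.37319702 0.22527614]
 [0.34493517 0.34983171]
 [0.55806959 0.40027185]
 [0.58635695 0.27514153]] [0.46563968 0.3126303 ]
0.02357195068186256 49.9999737739563 [-0.94922821 -0.30151669 -0.28633729] [0.48697224 0.29721403 0.00699629] 4.4417
```

```bash
python3 - <<'E'
from h import *
p=np.loadtxt("grasp.txt")
bot.line_to([p[0],p[1],.2],max_speed=.25)
y=np.array([np.cos(np.radians(74.6)),np.sin(np.radians(74.6))])
q=np.array([.536,.008])-.17*y
bot.goto([*q,.22],down(np.radians(-15.4)))
c=bot.read_camera("wrist");cv2.imwrite("pics/w2.png",c["pixels"])
cv2.imwrite("pics/w2.png",c["pixels"]);np.save("w2.npy",c,allow_pickle=True)
print(bot.current_clock(),bot.current_contact_force(),bot.current_opening())
E
```

```text
7.075 [-0.78269502  0.37315662 -0.73217265] 0.26200388711270906
```

View pics/w2.png

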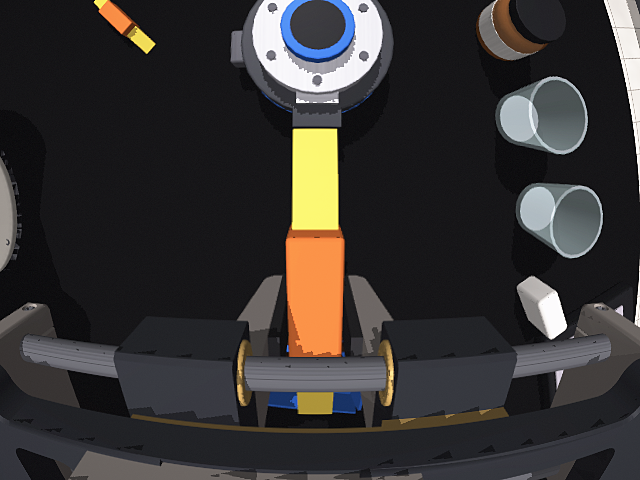

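```bash
python3 - <<'E'
from h import *
c=np.load("w2.npy",allow_pickle=True).item();im=c["pixels"]
cv2.imwrite("pics/w2c.png",cv2.resize(im[70:140,260:370],None,fx=7,fy=7,interpolation=cv2.INTER_CUBIC))
m=mask(im,"blue");m[100:]=0;m[:,:250]=0
k,_=cv2.findContours(m,cv2.RETR_EXTERNAL,cv2.CHAIN_APPROX_NONE)
k=max(k,key=len)[:,0,:];k=k[k[:,1]>1]
w=np.array([at_z(c,p,.0985,True) for p in k])
A=np.c_[2*w,np.ones(len(w))];s=np.linalg.lstsq(A,(w**2).sum(1),rcond=None)[0];print("collar",s[:2],np.sqrt(s[2]+s[0]**2+s[1]**2))
for p in((292.5,126),(341,126)):print("tongue",at_z(c,p,.055,True))
for p in((296,103.5),(338.5,103.5)):print("lugtop",at_z(c,p,.068,True))
E
```

```text
collar [0.53661121 0.00619879] 0.02597887650162429
tongue [ 0.49491795 -0.06380698]
tongue [ 0.53654801 -0.07513191]
lugtop [ 0.50357233 -0.04657056]
lugtop [ 0.53856914 -0.05607239]
```

View pics/w2c.png

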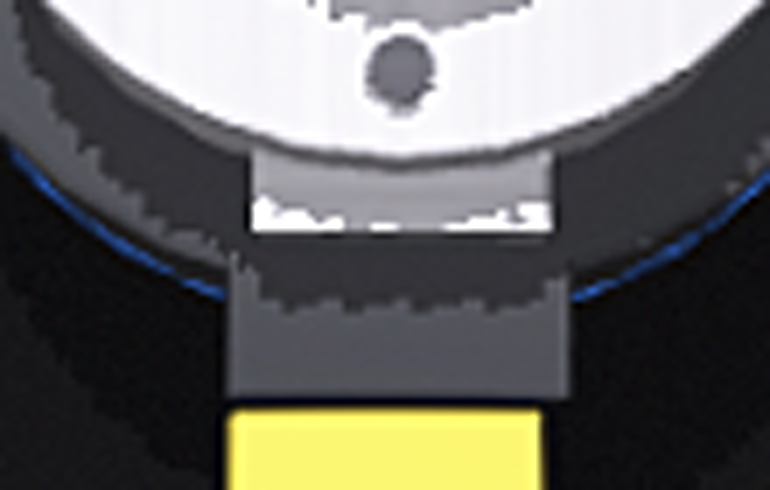

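The crop shows the lug's top outer edge at row 103, x 296–339, and the tongue's end at row 127. That puts the case axis near (0.537, 0.0087), with case x at −15.2°. I'll start with the right lug, using a guarded touch on the ledge and then a stepwise push.

```bash
cat >> h.py <<'E'
C=np.array([.537,.0087]);TH=np.radians(-15.2);Y=np.array([-np.sin(TH),np.cos(TH)]);ROT=down(TH)
def pos(side,d,z): return [*(C+side*Y*(.141-d)),z]
def F(side):
    f=np.array(bot.current_contact_force());return side*(f[:2]@Y),f[2]
def land(side):
    "over the tongue, tip 8 mm short of the lug; touch the ledge; returns TCP z"
    bot.line_to(pos(side,-.008,.066),ROT,max_speed=.15); b=F(side)[1]; z=.0605
    while z>.054:
        bot.line_to(pos(side,-.008,z),max_speed=.03)
        if F(side)[1]-b>2.5: break
        z-=.0005
    print("land z",z,bot.current_ee_pos()[2],F(side)[1]-b,bot.current_clock());return z
def push(side,d1,z,d0=.0,step=.002,fmax=23):
    bot.line_to(pos(side,d0,z),max_speed=.05);b=F(side)
    d=d0
    while d<d1-1e-6:
        d=min(d+step,d1);bot.line_to(pos(side,d,z),max_speed=.03)
        f=F(side);ee=np.array(bot.current_ee_pos());a=.141-side*((ee[:2]-C)@Y)
        print("d %.1f act %.2f z %.2f push %.1f fz %.1f"%(d*1e3,a*1e3,ee[2]*1e3,f[0]-b[0],f[1]))
        if f[0]-b[0]>fmax: print("FORCE");break
    bot.hold(.3);print("held",F(side),bot.current_clock())
E
python3 - <<'E'
from h import *
bot.line_to(pos(-1,-.012,.1),ROT,max_speed=.15)
z=land(-1)
bot.line_to(pos(-1,-.004,z),max_speed=.03)
print(F(-1),bot.current_ee_pos())
c=bot.read_camera("wrist");cv2.imwrite("pics/w3.png",cv2.resize(c["pixels"][20:200,220:420],None,fx=3,fy=3))
E
```

```text
land z 0.057499999999999996 0.05779723100538096 3.0857033589104144 10.2417
(np.float64(-0.5418765860131708), np.float64(1.4204940052039523)) [ 0.49947727 -0.13097278  0.05775012]
```

View pics/w3.png

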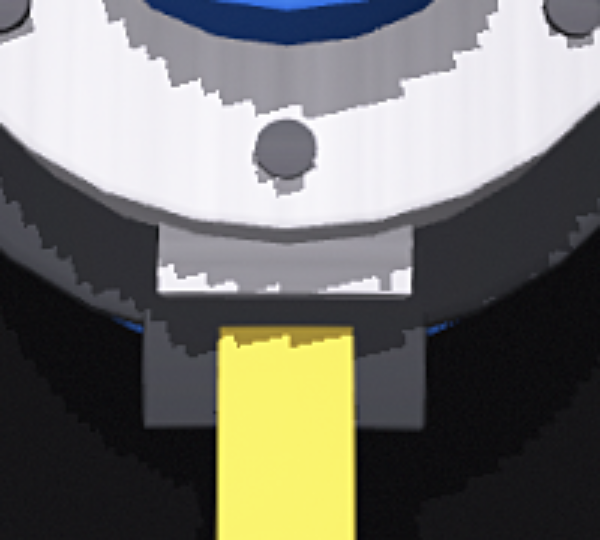

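The blade is centred on the tongue and its tip (row 327) is just short of the lug edge (row 295, top edge). I'll check the depth quickly in code and then push to about 3 mm.

```bash
python3 - <<'E'
from h import *
c=bot.read_camera("wrist")
for n,r,z in(("tip",129-.3,.057),("tongue",20+428/3,.055),("lug",20+295/3,.068)):
    print(n,-(at_z(c,(220+286/3,r),z,True)-C)@Y)
push(-1,.0155,.0575,d0=-.002)
E
```

```text
tip 0.06582926476351576
tongue 0.08155570930514831
lug 0.06186974040433387
d 0.0 act -0.03 z 57.71 push 0.8 fz 4.0
d 2.0 act 2.05 z 57.70 push 0.7 fz 4.4
d 4.0 act 4.05 z 57.70 push 1.3 fz 5.0
d 6.0 act 6.00 z 57.71 push 1.2 fz 6.2
d 8.0 act 8.03 z 57.73 push 1.4 fz 5.3
d 10.0 act 9.84 z 57.78 push 1.3 fz 6.4
d 12.0 act 10.88 z 57.92 push 5.1 fz 6.2
d 14.0 act 11.62 z 58.04 push 10.7 fz 5.4
d 15.5 act 12.45 z 58.13 push 11.7 fz 5.7
held (np.float64(11.362494506571107), np.float64(4.998514176671749)) 13.425
```

```bash
cat >> h.py <<'E'
def pushto(side,target,z,d0,fmax=24,step=.0015):
    "push until the measured depth reaches target"
    d=d0
    bot.line_to(pos(side,d0,z),max_speed=.05)
    while True:
        ee=np.array(bot.current_ee_pos());a=.141-side*((ee[:2]-C)@Y);f=F(side)
        print("d %.1f act %.2f z %.2f push %.1f fz %.1f"%(d*1e3,a*1e3,ee[2]*1e3,f[0],f[1]))
        if a>=target or f[0]>fmax or d>target+.009: break
        d+=min(step,max(.0005,target-a));bot.line_to(pos(side,d,z),max_speed=.03)
    bot.hold(.3)
    ee=np.array(bot.current_ee_pos());print("held %.2f"%((.141-side*((ee[:2]-C)@Y))*1e3),F(side),bot.current_clock())
def out(side,z,lift=.15):
    bot.line_to(pos(side,-.012,z),max_speed=.08);bot.line_to(pos(side,-.015,lift),max_speed=.25)
E
python3 - <<'E'
from h import *
pushto(-1,.0155,.0575,.0155)
E
```

```text
d 15.5 act 12.44 z 58.14 push 12.4 fz 6.2
d 17.0 act 13.72 z 58.15 push 13.3 fz 4.0
d 18.5 act 15.18 z 58.18 push 13.5 fz 4.8
d 19.0 act 15.60 z 58.17 push 13.8 fz 4.9
held 15.57 (np.float64(13.606137223385565), np.float64(4.637545755855151)) 14.725
```

```bash
python3 - <<'E'
from h import *
out(-1,.0575)
bot.line_to(pos(1,-.015,.15),max_speed=.25)
bot.line_to(pos(1,-.012,.08),max_speed=.2)
z=land(1)
push(1,.008,z,d0=-.002,step=.005)
pushto(1,.0205,z,.009)
np.savetxt("zl.txt",[z])
c=bot.read_camera("scene");cv2.imwrite("pics/s4.png",cv2.resize(c["pixels"][210:310,260:380],None,fx=6,fy=6,interpolation=cv2.INTER_CUBIC))
E
```

```text
land z 0.057499999999999996 0.057799049436344174 3.5820819609589405 19.7667
d 3.0 act 3.37 z 57.74 push 0.0 fz 2.7
d 8.0 act 7.55 z 57.90 push 4.8 fz 4.2
held (np.float64(3.16573370114556), np.float64(4.83488921993)) 20.9667
d 9.0 act 7.87 z 57.93 push 6.8 fz 5.3
d 10.5 act 8.44 z 58.08 push 10.4 fz 4.1
d 12.0 act 9.29 z 58.15 push 12.6 fz 4.0
d 13.5 act 10.58 z 58.17 push 13.1 fz 4.2
d 15.0 act 12.04 z 58.17 push 12.3 fz 4.5
d 16.5 act 13.54 z 58.17 push 12.7 fz 3.6
d 18.0 act 15.09 z 58.13 push 12.3 fz 3.9
d 19.5 act 16.59 z 58.12 push 13.9 fz 3.7
d 21.0 act 18.13 z 58.12 push 14.2 fz 4.2
d 22.5 act 19.65 z 58.10 push 12.9 fz 5.1
d 23.3 act 20.44 z 58.09 push 13.3 fz 3.6
d 23.8 act 20.88 z 58.12 push 12.9 fz 3.5
held 20.87 (np.float64(13.37546873304257), np.float64(4.376115451009685)) 24.2667
```

View pics/s4.png

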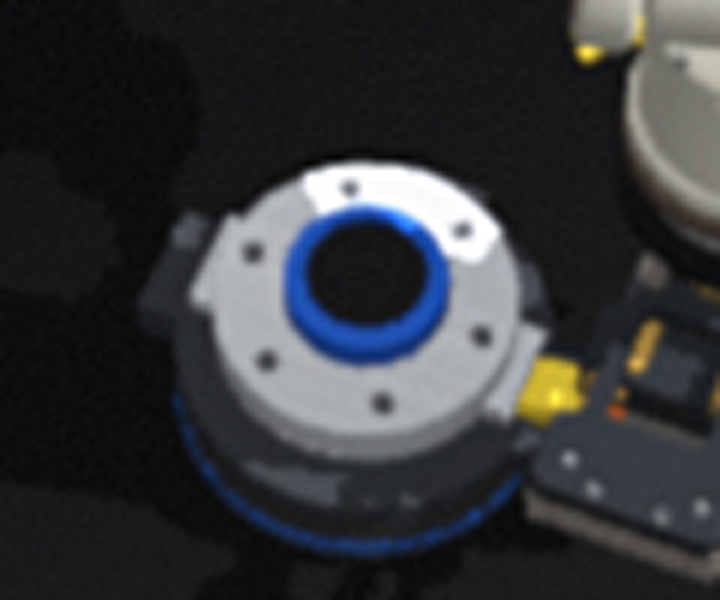

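The scene crop shows the wedge under the left lug at (545,385) with the cover almost level and undisturbed. Next is the right lug to about 6.2 mm, then the left to match.

```bash
python3 - <<'E'
from h import *
z=.0575
out(1,z);bot.line_to(pos(-1,-.015,.15),max_speed=.25);bot.line_to(pos(-1,-.012,.08),max_speed=.2)
z=land(-1);bot.line_to(pos(-1,.011,z),max_speed=.05);pushto(-1,.0265,z,.012)
out(-1,z);bot.line_to(pos(1,-.015,.15),max_speed=.25);bot.line_to(pos(1,-.012,.08),max_speed=.2)
z=land(1);bot.line_to(pos(1,.016,z),max_speed=.05);pushto(1,.0268,z,.017)
out(1,z,.2)
c=bot.read_camera("wrist");cv2.imwrite("pics/w5.png",c["pixels"]);print(bot.current_clock(),bot.current_opening())
E
```

```text
land z 0.057499999999999996 0.05780176525702782 2.665316148072809 29.4167
d 12.0 act 11.90 z 57.75 push 0.2 fz 5.5
d 13.5 act 13.01 z 57.80 push 1.1 fz 5.1
d 15.0 act 14.17 z 57.88 push 1.7 fz 5.8
d 16.5 act 14.88 z 57.95 push 5.7 fz 4.9
d 18.0 act 15.41 z 58.03 push 9.2 fz 4.8
d 19.5 act 16.13 z 58.14 push 11.8 fz 4.9
d 21.0 act 17.35 z 58.16 push 12.3 fz 4.3
d 22.5 act 18.78 z 58.18 push 12.9 fz 5.2
d 24.0 act 20.27 z 58.18 push 13.1 fz 4.1
d 25.5 act 21.82 z 58.17 push 14.2 fz 4.9
d 27.0 act 23.32 z 58.13 push 13.5 fz 4.4
d 28.5 act 24.84 z 58.14 push 13.8 fz 3.4
d 30.0 act 26.37 z 58.12 push 13.3 fz 3.8
d 30.5 act 26.77 z 58.13 push 13.1 fz 4.1
held 26.78 (np.float64(13.084886576749494), np.float64(4.270708932482148)) 33.75
land z 0.056999999999999995 0.05760352220940175 6.31558401029687 39.1833
d 17.0 act 17.39 z 57.82 push 0.6 fz 5.4
d 18.5 act 18.80 z 57.80 push 1.6 fz 5.5
d 20.0 act 19.79 z 57.89 push 2.8 fz 5.3
d 21.5 act 20.40 z 57.97 push 6.8 fz 4.0
d 23.0 act 20.88 z 58.07 push 9.4 fz 3.6
d 24.5 act 21.85 z 58.15 push 11.4 fz 3.3
d 26.0 act 23.19 z 58.13 push 11.8 fz 4.1
d 27.5 act 24.66 z 58.12 push 12.2 fz 3.8
d 29.0 act 26.16 z 58.13 push 12.2 fz 3.9
d 29.6 act 26.71 z 58.11 push 12.9 fz 3.7
d 30.1 act 27.16 z 58.11 push 13.2 fz 3.9
held 27.17 (np.float64(13.011054682599303), np.float64(3.201726354215991)) 42.8667
44.3167 0.25997317687003363
```

```bash
python3 - <<'E'
from h import *
x,y,a=np.loadtxt("grasp.txt");x,y=x-.008,y+.006
bot.goto([x,y,.1],down(a+np.pi/2))
bot.line_to([x,y,.02],max_speed=.15);b=F(1)[1]
z=.010
while z>.0045:
    bot.line_to([x,y,z],max_speed=.03)
    if F(1)[1]-b>2.5:break
    z-=.0005
print(z,F(1)[1]-b)
bot.set_gripper(.55);bot.hold(.2)
bot.line_to([x,y,.2],max_speed=.2)
c=bot.read_camera("wrist");print(bot.current_clock(),bot.current_contact_force())
cv2.imwrite("pics/w6.png",c["pixels"])
t=bot.read_camera("top");s=bot.read_camera("scene")
mk=lambda c,r:cv2.resize(c["pixels"][r[0]:r[1],r[2]:r[3]],(400,300),interpolation=cv2.INTER_CUBIC)
cv2.imwrite("pics/all.png",np.vstack([np.hstack([mk(c,(0,480,0,640)),mk(t,(60,300,100,420))]),np.hstack([mk(s,(210,315,250,390)),mk(s,(150,420,120,480))])]))
E
```

```text
0.006499999999999997 5.231030964331286
50.6833 [-0.26830612  0.85778239 -0.6780888 ]
```

View pics/all.png

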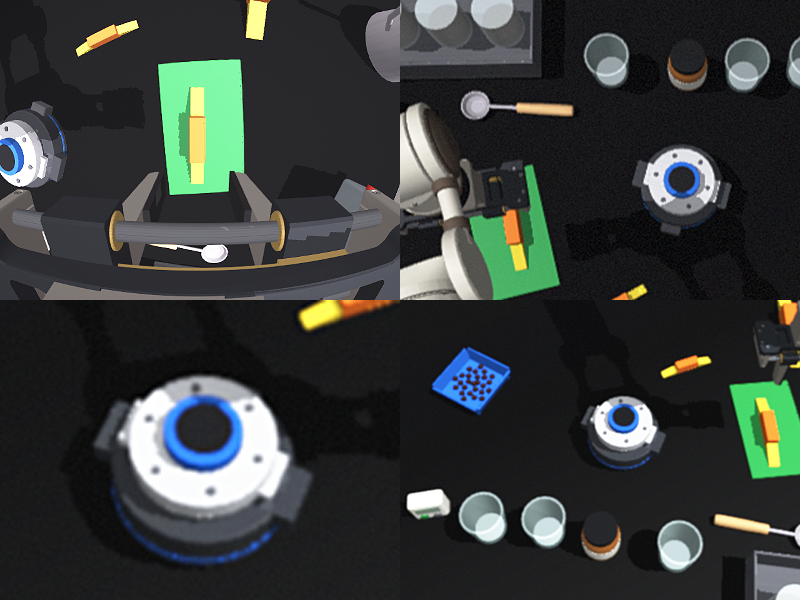

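The wedge lies flat on the mat (about (197,135) in the wrist tile), released. The cover is raised and level, and the bystanders are where they were. Handing in.

```bash
python3 -c "
from workcell import bot
print(bot.job_done(),bot.current_clock())"
```

```text
the job is handed in; nothing more can be done
the job is handed in; nothing more can be done
```

I handed the job in at about 51 s. By blade depth, both lugs stand about 6 mm up and level (estimated, not measured directly). The highest push reading was 14.2 N, and the wedge lies flat and released on its mat.

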